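Pick two seasoning jars from the held-down pocket rack

TASK

Swing the red-knobbed hold-down lever right up, pluck the green-capped jar and the brown-labelled jar out of the far row of the pocket rack, and stand both upright on the floor of the empty white tray without dropping or tipping them. Then swing the lever fully down again over the far row, so that what remains is held. Leave everything else where it is.

Things in the scene. Friction and masses are not known exactly. Their poses are not given: they have to be found in the camera images.
- rack: silvery pocket rack, fixed, 170 x 250 mm, walls 50 mm high, 5 thick, floor 5 thick; 2 rows of 3 pockets 77 mm wide: rows at rack x = +42 (far) and -42 mm (near), columns at y = -81, 0, 81. Origin: centre of underside; x to the far side, z up. At x = +122 mm, behind the far row, stands the grey lever head, 138 mm high, 33 mm wide in y
- lever (a joint): hold-down lever angle, rad: 0 = fully down (level, reaching from the head to the near side), growing as the knob rises and swings to the far side; 1.57 = upright, 1.8 = far stop. Stays where left. A black cross bar, 10 mm thick, 190 mm long, sits 82 mm from the hinge: when down it lies 5 to 20 mm above the caps of the whole far row
- lever_knob (a point): centre of the lever's red ball knob, 22 mm across, at the end of a 9 mm rod, 127 mm from the hinge; 128 mm above the table when down, in the rack's middle plane; its clear sides face rack +-y
- lever_hinge (a point): the lever's hinge point, at rack (122, 0, 128) mm; the hinge runs along rack y
- green_jar: seasoning jar with a green cap, round, 45 mm across, 106 mm high, standing in a pocket of the far row; origin: centre of its underside, z up
- brown_jar: seasoning jar with a dark cap and brown label, round, 43 mm across, 96 mm high, standing in a pocket of the far row; origin: centre of its underside, z up
- black_jar: seasoning jar with a black cap and green label, round, 41 mm across, 105 mm high, in the third pocket of the far row: stays; origin: centre of its underside
- chilli_jar: red-capped jar, round, 59 mm across, 86 mm high, in the near row: stays; origin: centre of its underside
- tin: tin, round, 57 mm across, 72 mm high, in the near row: stays; origin: centre of its underside
- garlic_rack: garlic bulb, 60 mm across, 58 mm high, in the near row: stays; origin: centre of its underside
- tray: empty white food tray, loose and light (60 g), standing to the left of the rack: 80 mm (its x) by 116 mm (its y) outside at the walls, rim flange 100 x 135 mm, 45 mm high; inside 72 x 108 mm, floor 3 mm thick. Origin: centre of its underside
- pepper_shaker: clear shaker with a dark lid, 70 mm across, 110 mm high, standing behind the rack: bystander; origin: centre of its underside
- carton: flat white carton, 30 x 175 x 78 mm high, long side along its y, at the right: bystander; origin: centre of its underside
- garlic: garlic bulb, 50 mm across and high, behind, between rack and tray: bystander; origin: centre of its underside
There are look-alikes about, which are no part of the job. What is shaped like the brown_jar but purple is not meant.

How it is judged (in metres and radians):
On the way, in this order (a step that is already met when the one before it is completed fails the run):
1. the lever is swung up (over 1.2 rad) while both jars are still in the rack (value of joint lever above 1.2 rad and distance of each of green_jar, brown_jar from where it was at the start of the episode below 0.04 m), for 0.1 s.
2. both jars stand released and upright in the tray, the lever still up (x of green_jar in the frame of tray between -0.032 and 0.032 m and y of green_jar in the frame of tray between -0.047 and 0.047 m and z of green_jar in the frame of tray between -0.004 and 0.015 m and angle between each of green_jar, brown_jar's own z axis and vertical below 0.15 rad and contact force between each of green_jar, brown_jar and the arm below 0.05 N and contact force between each of green_jar, brown_jar and the fingers below 0.05 N and linear speed of each of green_jar, brown_jar below 0.03 m/s and x of brown_jar in the frame of tray between -0.032 and 0.032 m and y of brown_jar in the frame of tray between -0.047 and 0.047 m and z of brown_jar in the frame of tray between -0.004 and 0.015 m and value of joint lever above 0.8 rad), for 0.1 s.
At the end, for the whole second after the job is handed in: Both jars stand released and at rest on the tray floor (within 32 mm in tray x, 47 mm in tray y of its centre; tilt under 0.15 rad), tray flat on the table, lever down (under 0.1 rad), the other four rack things within 40 mm of their starts, the jars and tin among them upright within 0.3 rad (x of green_jar in the frame of tray between -0.032 and 0.032 m and y of green_jar in the frame of tray between -0.047 and 0.047 m and z of green_jar in the frame of tray between -0.004 and 0.015 m and angle between each of green_jar, brown_jar's own z axis and vertical below 0.15 rad and contact force between each of green_jar, brown_jar and the arm below 0.05 N and contact force between each of green_jar, brown_jar and the fingers below 0.05 N and linear speed of each of green_jar, brown_jar below 0.03 m/s and x of brown_jar in the frame of tray between -0.032 and 0.032 m and y of brown_jar in the frame of tray between -0.047 and 0.047 m and z of brown_jar in the frame of tray between -0.004 and 0.015 m and distance of each of black_jar, chilli_jar, tin, garlic_rack from where it was at the start of the episode below 0.04 m and angle between each of black_jar, chilli_jar, tin's own z axis and vertical below 0.3 rad and value of joint lever below 0.1 rad and angle between tray's own z axis and vertical below 0.1 rad and height (world z) of tray below 0.01 m); the robot touches nothing.
It fails at once if a picked jar tips over (more than 0.8 rad) (angle between any of green_jar, brown_jar's own z axis and vertical above 0.8 rad).
It fails at once if a picked jar is dropped (falls free for more than about 30 mm) ((linear speed of green_jar above 0.75 m/s and contact force between green_jar and anything else below 0.01 N) or (linear speed of brown_jar above 0.75 m/s and contact force between brown_jar and anything else below 0.01 N)).
It fails at once if something that should stay in the rack is moved by more than 60 mm (distance of any of black_jar, chilli_jar, tin, garlic_rack from where it was at the start of the episode above 0.06 m).
It fails at once if a bystander (shaker, carton, loose garlic) is moved by more than 30 mm (distance of any of pepper_shaker, carton, garlic from where it was at the start of the episode above 0.03 m).
It fails at once if the tray is tipped by more than 0.4 rad (angle between tray's own z axis and vertical above 0.4 rad).
It also fails if it takes over 72 s, if anything falls off the work surface, if the arm or the gripper's body presses on something with over 40 N, if the wrist force passes 120 N, or if a joint passes its speed limit or range.

ROBOT

A 6-joint arm with a two-finger parallel gripper is mounted at the origin on a cart in front of the work surface, level with it; the furniture and walls round the work are solid. World frame = base frame: x ahead of the robot, y to its left, z up, the work surface at z = 0. Lengths are in m, angles in degrees, forces in N, time in s.
With the tool pointing down it reaches from about 0.25 to 0.725 m from the base axis. Payload 9.7 kg.
Tool frame: the origin (TCP) lies between the finger pads; the fingertips stand bot.tcp_to_tips ahead of it and the grasp point (between the pads) lies 2 mm behind it (bot.tcp_to_tips is the distance from the TCP to the fingertips, in m); z points along the fingers, y is the line along which they close (so a half turn about z gives the same grasp; the last joint's range is limited). The gripper opens to 85 mm and grips with 20 to 120 N. Pads are 22 mm wide; open, the fingers measure 114 mm over their backs; the gripper's body (76 mm by 85 mm) begins 54 mm behind the grasp point. The pads swing forward as they close: fully open they stand 13 mm farther back than shut.
Start: joints at [65.776, 4.979, 10.078, 95.1, 0, 90], TCP at [0.226, 0.502, 0.248] pointing down, gripper open.
Joint ranges: [-179.16, 179.16], [-48.56, 103.87], [-65.8, 70.77], [-126.05, 130.52], [-82.76, 87.17], [-180, 180]. Speed limits (degrees/s): [127.2, 127.2, 147.25, 180, 180, 180].

INTERFACE

Orientations are given as [roll, pitch, yaw] about the fixed x, y, z axes, in that order (R = Rz(yaw) Ry(pitch) Rx(roll)).
In Python, from workcell import sensors, camera, camera_params, bot gives the robot as it stands.
- The arm moves only by the tool apply_moves, never from a script. Its argument "motion" is a list of rows, each an object with "jaw": the opening, from -1 (shut) to 1 (fully open); "xyz": the shift along the tool's x, y, z in mm, a list of three; "twist": the turn about the tool's z in rad. A call has 1 to 5 rows; each row is the pose to reach, as a shift and turn from the pose commanded when the call began, along the tool's axes at that moment; what a row does not reach only later rows make up. A row lasts 1/8 s, in which the tool goes at most 62.5 mm and 10.7 degrees, less where a joint would pass 70% of its speed; a pose out of reach is approached as far as the arm can. A call with a gripper value outside its range is refused whole. The fingers move at their own pace and stop on an object; "grip_force" is the grip in N (left out, the last holds). Time passes only in rows, so rows that repeat a pose let the fingers close. It gives the time, the measured TCP pose, the force, the opening and the grip force at its end, in the units of the state.
- sensors.get_obs(): the state, without advancing time (a new reading comes with each control period).
- camera(name): name is "scene" or "top" or "wrist"; returns (picture, depth): 400x640x3 uint8, red, green, blue; 400x640 float32, m along the optical axis (not along the pixel's ray), 0 where there is no reading.
- camera_params(name): a dict with "mtx" (3x3 intrinsics, pixels), "rvec" (rotation vector, rad) and "tvec" (3), from world to camera coordinates, as OpenCV has them. Camera axes: x right, y down, z forward; pixel columns grow to the right and rows downward; lengths in m; the calibration is good to about 2 mm. A picture is of the moment at which its call begins: read the wrist's pose just before it. camera_params takes no time and is no camera call; for the wrist camera it gives the pose at the moment of the call.
- bot.job_done(): hands the job in; it is judged then, once.
The state is a dict: "time": time; "q": joint angles; "qd": joint speeds; "joint_efforts": joint torques, N m; "ee_pos": TCP position; "tcp_rot": TCP orientation; "wrist_force": force on the tool from outside, world axes, zero at the start; "torque": the same for the moment, N m; "opening": finger opening in m; "grasp_force": force on a finger pad.
Only numpy, scipy, OpenCV 4.12 (cv2) and the standard library are available. Lean on these libraries where they do the work, as an engineer would, in place of code of your own. Each camera call takes 0.05 s, during which the arm holds its last target. There are 200 camera calls.

## Working session

There is one attempt and no reset: what is moved stays moved. The work goes in short steps, Python scripts to look and compute and a tool call to move; the robot and the scene stay as the last step left them, time stands still between calls to the robot, and variables do not carry over. Pictures are saved under pics/ and viewed, at most 13 in all, crops included, and the job is handed in when it is done.

Besides the shell and the picture viewer there is one more tool, called after "Call:" as name(argument=value, ...) on one line, values as JSON. apply_moves: Moves the arm, as the interface text tells. Its arguments: {"type":"object","properties":{"motion":{"type":"array","items":{"type":"object","properties":{"jaw":{"type":"number"},"xyz":{"type":"array","items":{"type":"number"}},"twist":{"type":"number"}}}},"grip_force":{"type":"number"}},"required":["motion"]}

```bash
mkdir -p pics; cat > h.py <<'E'
import numpy as np,cv2
from workcell import sensors,camera,camera_params,bot
def world(depth,p):
    K=np.array(p["mtx"]);R=cv2.Rodrigues(np.array(p["rvec"],float))[0];t=np.array(p["tvec"],float).ravel()
    v,u=np.mgrid[:depth.shape[0],:depth.shape[1]]
    c=np.stack([(u-K[0,2])/K[0,0]*depth,(v-K[1,2])/K[1,1]*depth,depth],-1)
    return (c-t)@R
def grab(n):
    p=camera_params(n);i,d=camera(n);W=world(d,p);np.savez(''+n+'.npz',i=i,d=d,W=W)
    return i,d,W
E
python3 - <<'E'
from h import *
o=sensors.get_obs();print(o['ee_pos'],o['tcp_rot'],bot.tcp_to_tips,o['time'])
for n in('top','scene'):
    i,d,W=grab(n);cv2.imwrite(f'pics/{n}0.png',i[...,::-1])
    p=camera_params(n);R=cv2.Rodrigues(np.array(p["rvec"]))[0];print(n,-R.T@np.array(p["tvec"]).ravel(),R[2],(d>0).mean())
E
```

```text
[0.22558845 0.50136168 0.24756478] [-1.79921523e+02  2.94595477e-04  1.55773554e+02] 0.017 0.0
top [ 0.37512005 -0.05026635  1.31682088] [ 0.19472707 -0.00127342 -0.98085664] 0.99605859375
scene [-0.09131442 -0.96595262  0.65091998] [ 0.55615592  0.71637602 -0.42130273] 0.9960234375
```

View pics/top0.png

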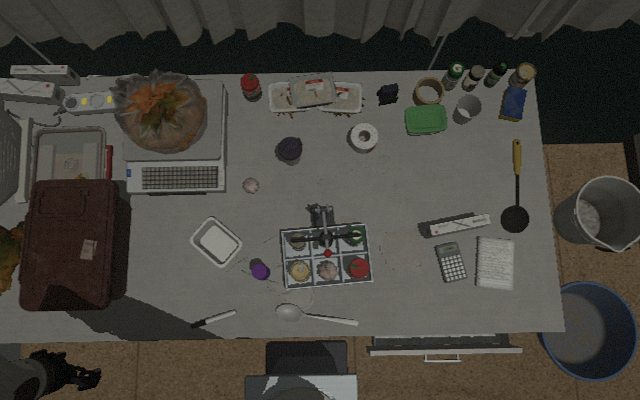

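View pics/scene0.png

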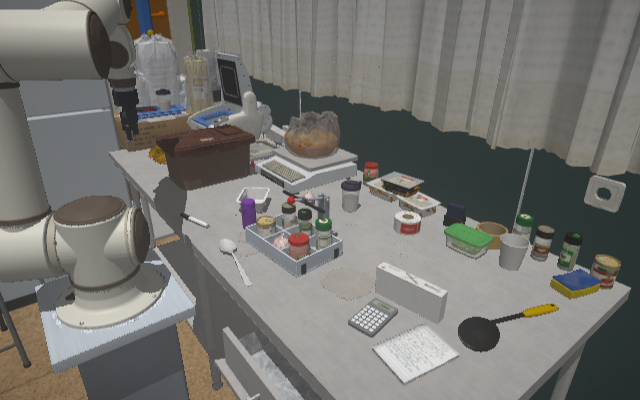

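The top view (up = +x, left = +y) shows the rack at (327,256), the lever head at (322,215), the red knob at (327,253), the tray at (216,241) and the purple look-alike at (260,270). The scene view shows the far row's caps around (288,210) to (323,225).

```bash
python3 - <<'E'
from h import *
a=np.load('top.npz');b=np.load('scene.npz')
A=cv2.resize(a['i'][195:300,180:390],None,fx=3.7,fy=3.7,interpolation=cv2.INTER_CUBIC)
B=cv2.resize(b['i'][175:280,225:365],None,fx=2.7,fy=2.7,interpolation=cv2.INTER_CUBIC)
A=A[:, :777];c=np.zeros((A.shape[0]//1+0,777,3),np.uint8);c[:]=A
cv2.imwrite('pics/t1.png',np.clip(c[...,::-1]*1.8,0,255));
B=cv2.resize(b['i'][175:280,225:365],None,fx=5.5,fy=5.5,interpolation=cv2.INTER_CUBIC)
cv2.imwrite('pics/s1.png',np.clip(B[...,::-1]*1.6,0,255))
W=a['W'];print('table',np.median(W[230:240,380:400,2]))
hsv=cv2.cvtColor(a['i'],cv2.COLOR_RGB2HSV);
print('tophsv')
for n,(v,u) in dict(knob=(253,327),green=(236,354),dark1=(240,297),tray=(241,216),head=(215,322),purple=(270,260),tl=(226,282),tr=(225,367),bl=(287,282),br=(283,372)).items(): print(n,W[v,u].round(3),hsv[v,u])
# raised walls 35..58mm near rack
z=W[...,2];m=((z>.042)&(z<.056)&(W[...,0]>.2)&(W[...,0]<.6)&(abs(W[...,1])<.2)).astype(np.uint8)
k=cv2.connectedComponentsWithStats(m);i=1+np.argmax(k[2][1:,4]);P=W[k[1]==i][:,:2]
print('rack',cv2.minAreaRect((P*1000).astype(np.float32)),len(P))
m=((z>.036)&(z<.052)&(W[...,0]>.2)&(W[...,0]<.6)&(W[...,1]>.14)&(W[...,1]<.4)).astype(np.uint8)
k=cv2.connectedComponentsWithStats(m)
for i in range(1,k[0]):
  if k[2][i,4]>20:
    P=W[k[1]==i][:,:2];print('tray?',cv2.minAreaRect((P*1000).astype(np.float32)),len(P),k[3][i])
E
```

```text
table 0.0009014817674071038
tophsv
knob [ 0.479 -0.081  0.171] [  1 168 114]
green [ 0.526 -0.156  0.139] [120  21  24]
dark1 [ 0.517 -0.002  0.149] [15 26 39]
tray [0.536 0.246 0.009] [ 26  13 141]
head [ 0.586 -0.071  0.137] [ 0  7 71]
purple [0.443 0.103 0.099] [140 132  85]
tl [0.579 0.049 0.   ] [ 20  22 105]
tr [ 0.576 -0.208  0.002] [ 35  15 103]
bl [ 0.397  0.05  -0.002] [ 30  12 108]
br [ 0.403 -0.216  0.001] [ 27  23 102]
rack ((478.7222595214844, -24.34227752685547), (170.29249572753906, 137.08447265625), 4.219410419464111) 371
tray? ((529.7515258789062, 240.15988159179688), (136.4969482421875, 100.21138763427734), 49.09503936767578) 467 [213.60813704 241.74518201][ WARN:0@0.474] global loadsave.cpp:1063 imwrite_ Unsupported depth image for selected encoder is fallbacked to CV_8U.
```

View pics/t1.png

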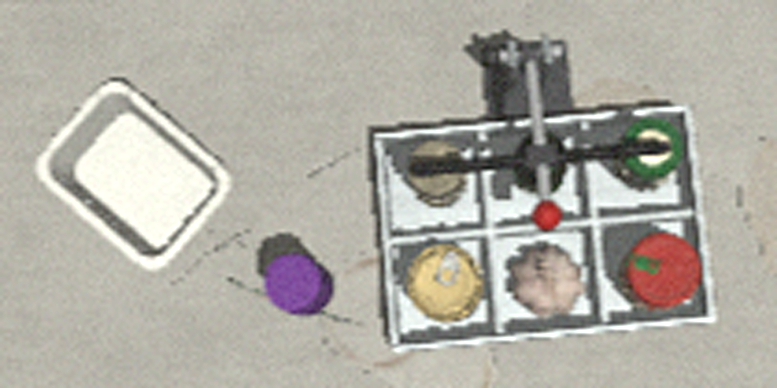

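View pics/s1.png

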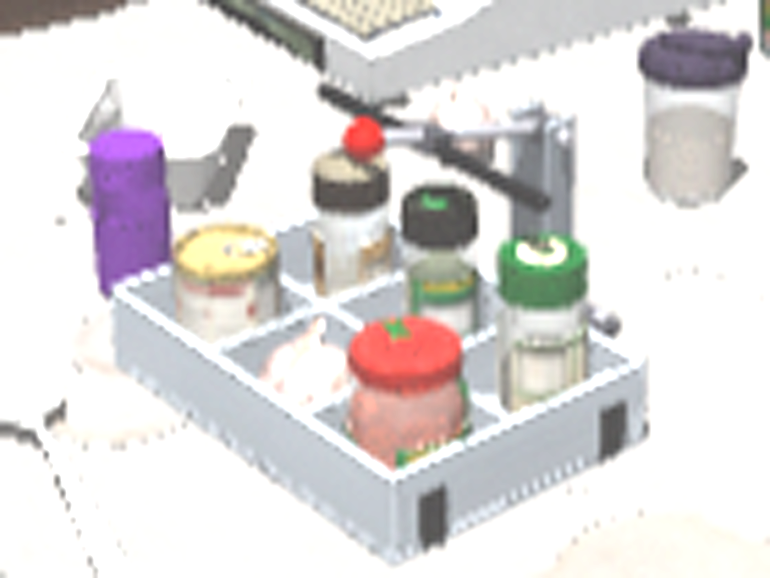

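Candidates for the picked jars, by pixel in the top image:
- Green cap at (356,235), rack right column: this is green_jar. The green-topped jars at the back, (455,70) and (497,70), are look-alikes outside the rack.
- Dark cap with brown label at (298,241), rack left column: this is brown_jar. The purple one at (260,270) is not meant.
- Black cap with green label in the middle column: this one stays.

The close crops confirm these choices.

```bash
cat >> h.py <<'E'
def rect(P): return cv2.minAreaRect((P[:,:2]*1000).astype(np.float32))
def circ(P):
    A=np.c_[2*P[:,:2],np.ones(len(P))];s=np.linalg.lstsq(A,(P[:,:2]**2).sum(1),rcond=None)[0];return s[:2],np.sqrt(s[2]+s[0]**2+s[1]**2)
def to(x,y,z,yaw=None):
    """tool-frame shift (mm) and twist (rad) to a world target, tool pointing down"""
    from scipy.spatial.transform import Rotation as Ro
    o=sensors.get_obs();R=Ro.from_euler('xyz',o['tcp_rot'],degrees=True)
    s=R.inv().apply(np.array([x,y,z])-o['ee_pos'])*1000
    tw=0 if yaw is None else -np.radians((yaw-o['tcp_rot'][2]+90)%180-90)
    print('to',[x,y,z,yaw],'shift',s.round(1),'twist',round(float(tw),3),'from',o['ee_pos'].round(4),o['tcp_rot'].round(2))
E
python3 - <<'E'
from h import *
a=np.load('top.npz');W=a['W'];z=W[...,2];x=W[...,0];y=W[...,1]
box=(x>.36)&(x<.62)&(y>-.24)&(y<.07)
m=box&(z>.040)&(z<.058)
g=cv2.morphologyEx(m.astype(np.uint8),cv2.MORPH_CLOSE,np.ones((9,9)))
k=cv2.connectedComponentsWithStats(g);i=1+np.argmax(k[2][1:,4]);P=W[m&(k[1]==i)];r=rect(P);print('rack',r,len(P))
for n in('top','scene'):
    f=np.load(n+'.npz');W=f['W'];h=cv2.cvtColor(f['i'],cv2.COLOR_RGB2HSV);x,y,z=W[...,0],W[...,1],W[...,2]
    b=(x>.36)&(x<.66)&(y>-.24)&(y<.07)
    red=b&((h[...,0]<8)|(h[...,0]>172))&(h[...,1]>120)&(z>.1)
    grn=b&(h[...,0]>45)&(h[...,0]<85)&(h[...,1]>100)&(z>.085)&(y<-.12)
    for nm,mm in(('knob',red),('green',grn)):
        Q=W[mm];print(n,nm,len(Q),Q.mean(0).round(4),Q.min(0).round(3),Q.max(0).round(3))
    Q=W[b&(z>.085)&(z<.11)&(y>-.03)&(y<.03)&(x<.56)&(x>.48)];print(n,'brown',len(Q),Q.mean(0).round(4),Q.min(0).round(3),Q.max(0).round(3))
    Q=W[(z>.08)&(z<.13)&(x>.40)&(x<.48)&(y>.06)&(y<.15)];print(n,'purple',len(Q),Q.mean(0).round(4),Q.min(0).round(3),Q.max(0).round(3))
to(.46,-.07,.30,184)
to(.40,-.05,.34,184)
E
```

```text
rack ((504.7096862792969, -79.26028442382812), (214.07748413085938, 250.41819763183594), 4.207427978515625) 1092
top knob 45 [ 0.4747 -0.0805  0.2176] [ 0.375 -0.092  0.157] [ 0.488 -0.05   1.317]
top green 62 [ 0.5248 -0.1645  0.1084] [ 0.443 -0.184  0.089] [ 0.556 -0.144  0.115]
top brown 137 [5.219e-01 4.000e-04 1.004e-01] [ 0.502 -0.02   0.088] [0.543 0.02  0.108]
top purple 197 [0.4408 0.1073 0.0959] [0.421 0.087 0.082] [0.462 0.129 0.103]
scene knob 42 [ 0.4822 -0.0811  0.1606] [ 0.469 -0.092  0.142] [ 0.519 -0.026  0.169]
scene green 35 [ 0.5265 -0.1661  0.1087] [ 0.45  -0.182  0.089] [ 0.558 -0.146  0.112]
scene brown 116 [ 0.5189 -0.0092  0.0962] [ 0.503 -0.023  0.085] [0.542 0.019 0.104]
scene purple 122 [0.4376 0.1002 0.0915] [0.42  0.083 0.081] [0.46  0.127 0.098]
to [0.46, -0.07, 0.3, 184] shift [-448.2 -425.   -51.9] twist -0.493 from [0.2256 0.5014 0.2477] [-179.93   -0.    155.78]
to [0.4, -0.05, 0.34, 184] shift [-385.3 -431.4  -91.8] twist -0.493 from [0.2256 0.5014 0.2477] [-179.93   -0.    155.78]
```

Call:
apply_moves(motion=[{"jaw": 1,"xyz": [-20,-20,-40],"twist": 0.18},{"jaw": 1,"xyz": [-60,-65,-70],"twist": 0.36},{"jaw": 1,"xyz": [-100,-105,-90],"twist": 0.54},{"jaw": 1,"xyz": [-140,-145,-100],"twist": 0.72},{"jaw": 1,"xyz": [-180,-185,-110],"twist": 0.9}])

```text
time: 0.72
ee_pos: [0.3141, 0.2573, 0.3586]
tcp_rot: [180.0, -0.0, 103.9]
wrist_force: [0.7, -0.5, 0.2]
opening: 0.0854
grasp_force: 0.0
```

```bash
python3 - <<'E'
from h import *
to(.42,-.06,.36,4.2);print(sensors.get_obs()['q'])
E
```

```text
to [0.42, -0.06, 0.36, 4.2] shift [-333.4   26.6   -1.4] twist -1.402 from [0.3141 0.2573 0.3586] [179.98  -0.   103.89]
[ 3.93211259e+01 -1.03050451e+01  8.04334842e+00  1.08329258e+02
 -5.99686801e-03  1.15426866e+02]
```

Call:
apply_moves(motion=[{"jaw": 1,"xyz": [-40,3,0],"twist": -0.18},{"jaw": 1,"xyz": [-80,6,0],"twist": -0.36},{"jaw": 1,"xyz": [-120,10,0],"twist": -0.54},{"jaw": 1,"xyz": [-160,13,0],"twist": -0.72},{"jaw": 1,"xyz": [-200,16,0],"twist": -0.9}])

```text
time: 1.35
ee_pos: [0.3777, 0.0714, 0.3581]
tcp_rot: [-180.0, -0.0, 154.7]
wrist_force: [0.1, -0.3, 1.0]
opening: 0.0858
grasp_force: 0.0
```

Call:
apply_moves(motion=[{"jaw": 1,"xyz": [-30,-32,0],"twist": -0.17},{"jaw": 1,"xyz": [-60,-64,0],"twist": -0.34},{"jaw": 1,"xyz": [-91,-97,0],"twist": -0.5},{"jaw": 1,"xyz": [-91,-97,0],"twist": -0.5}])

```text
time: 1.85
ee_pos: [0.4179, -0.0565, 0.3574]
tcp_rot: [-180.0, -0.1, -177.1]
wrist_force: [-1.1, 0.0, 0.1]
opening: 0.0853
grasp_force: 0.0
```

```bash
python3 - <<'E'
from h import *
i,d,W=grab('wrist');cv2.imwrite('pics/w1.png',i[...,::-1])
p=camera_params('wrist');R=cv2.Rodrigues(np.array(p["rvec"]))[0];print(-R.T@np.array(p["tvec"]).ravel(),R)
to(.4814,-.081,.2,184.2)
E
```

```text
[ 0.3447467  -0.05761477  0.48377559] [[-4.73792880e-02  9.98876741e-01  6.77747115e-04]
 [ 9.58146095e-01  4.52555279e-02  2.82680027e-01]
 [ 2.82331832e-01  1.40425591e-02 -9.59214024e-01]]
to [0.4814, -0.081, 0.2, 184.2] shift [-62.7 -28.9 157.6] twist -0.025 from [ 0.4176 -0.0552  0.3577] [ 1.7998e+02 -8.0000e-02 -1.7725e+02]
```

View pics/w1.png

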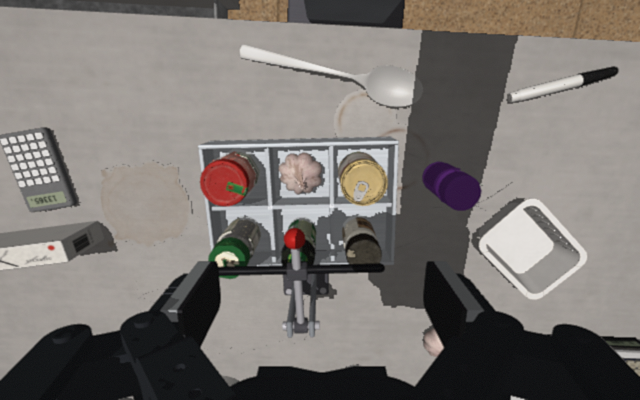

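The wrist view shows the knob at (294,239), the green cap at (229,253), the brown jar's cap at (360,250) and the tray at (532,248).

```bash
python3 - <<'E'
from h import *
f=np.load('wrist.npz');W=f['W'];h=cv2.cvtColor(f['i'],cv2.COLOR_RGB2HSV);x,y,z=W[...,0],W[...,1],W[...,2]
print('table',np.median(z[120:140,430:445]))
v,u=np.mgrid[:400,:640]
red=((h[...,0]<8)|(h[...,0]>172))&(h[...,1]>120)&(z>.12)&(z<.2);Q=W[red];print('knob',len(Q),np.median(Q,0).round(4),Q.min(0).round(4),Q.max(0).round(4))
A=np.c_[2*Q,np.ones(len(Q))];s=np.linalg.lstsq(A,(Q**2).sum(1),rcond=None)[0];print('sphere',s[:3].round(4),np.sqrt(s[3]+(s[:3]**2).sum()))
m=(z>.044)&(z<.055)&(x>.36)&(x<.60)&(y>-.23)&(y<.08)
g=cv2.connectedComponentsWithStats(m.astype(np.uint8));i=1+np.argmax(g[2][1:,4]);print('rack',rect(W[g[1]==i]),g[2][i,4])
m=(z>.038)&(z<.05)&(y>.12)&(y<.36)&(x>.4)&(x<.65)
g=cv2.connectedComponentsWithStats(m.astype(np.uint8));i=1+np.argmax(g[2][1:,4]);P=W[g[1]==i];print('tray',rect(P),len(P),np.median(P[:,2]))
fl=(z>-.002)&(z<.012)&(v>225)&(v<260)&(u>500)&(u<560);print('tray floor',np.median(z[fl]))
for n,(a,b,c,d) in dict(green=(-.19,-.13,.49,.56),black=(-.11,-.05,.49,.54),brown=(-.03,.03,.49,.56)).items():
    mm=(y>a)&(y<b)&(x>c)&(x<d)&(z>.085)&(z<.13)&(v<262)
    Q=W[mm];t=np.percentile(Q[:,2],90);T=Q[Q[:,2]>t-.006];print(n,len(Q),'top',t.round(4),'n',len(T),'mean',T.mean(0).round(4),'circ',circ(T),T.min(0).round(3),T.max(0).round(3))
Q=W[(z>.03)&(y>.08)&(y<.14)&(x>.4)&(x<.5)];print('purple',Q.min(0),Q.max(0))
E
```

```text
table -0.00015140343568328856
knob 351 [ 0.4766 -0.0793  0.1656] [ 0.4683 -0.0899  0.1557] [ 0.4881 -0.0698  0.1699]
sphere [ 0.4795 -0.08    0.1586] 0.010423003497302281
rack ((480.9337158203125, -79.83195495605469), (170.05531311035156, 249.57131958007812), 4.1020684242248535) 1603
tray ((528.4308471679688, 241.31954956054688), (137.1958465576172, 99.53765869140625), 49.25749969482422) 2152 0.04535632124174595
tray floor 0.0032642828363121613
green 821 top 0.1118 n 569 mean [ 0.5224 -0.1611  0.1106] circ (array([ 0.52528199, -0.1612594 ]), np.float64(0.013119001199243762)) [ 0.51  -0.184  0.106] [ 0.533 -0.14   0.114]
black 422 top 0.1109 n 329 mean [ 0.5201 -0.0776  0.1098] circ (array([ 0.52213194, -0.07910755]), np.float64(0.013434227115270382)) [ 0.508 -0.098  0.105] [ 0.53  -0.059  0.112]
brown 830 top 0.1019 n 705 mean [5.160e-01 2.000e-04 1.008e-01] circ (array([5.17438389e-01, 2.87297471e-04]), np.float64(0.013829280597593589)) [ 0.5   -0.021  0.096] [0.53  0.022 0.103]
purple [0.41651187 0.08645913 0.03015086] [0.46232549 0.13033988 0.09937206]
```

Call:
apply_moves(motion=[{"jaw": 0.6,"xyz": [-30,-14,50],"twist": -0.024},{"jaw": 0.4,"xyz": [-61,-28,100],"twist": -0.024},{"jaw": 0.2,"xyz": [-61,-28,140],"twist": -0.024},{"jaw": 0.2,"xyz": [-61,-28,160],"twist": -0.024},{"jaw": 0.2,"xyz": [-61,-28,160],"twist": -0.024}])

```text
time: 2.52
ee_pos: [0.479, -0.0778, 0.197]
tcp_rot: [180.0, -0.2, -175.7]
wrist_force: [-0.4, 0.0, 1.2]
opening: 0.051
grasp_force: 0.0
```

```bash
python3 - <<'E'
from h import *
to(.4796,-.0799,.1566,184.1);print(sensors.get_obs()['opening'])
E
```

```text
to [0.4796, -0.0799, 0.1566, 184.1] shift [-0.5 -2.2 40.4] twist 0.004 from [ 0.479  -0.0778  0.197 ] [ 1.7995e+02 -1.5000e-01 -1.7567e+02]
0.05102389260436993
```

Call:
apply_moves(motion=[{"jaw": 0.2,"xyz": [0,-2,22],"twist": 0.004},{"jaw": 0.2,"xyz": [0,-2,40],"twist": 0.004},{"jaw": -0.4,"xyz": [0,-2,41],"twist": 0.004},{"jaw": -0.7,"xyz": [0,-2,41],"twist": 0.004},{"jaw": -0.7,"xyz": [0,-2,41],"twist": 0.004}], grip_force=30)

```text
time: 3.15
ee_pos: [0.4802, -0.0811, 0.1581]
tcp_rot: [-180.0, 0.0, -175.9]
wrist_force: [-1.7, -1.0, 1.1]
opening: 0.0199
grasp_force: 29.4
```

Call:
apply_moves(motion=[{"jaw": -0.9,"xyz": [0,0,0]},{"jaw": -0.9,"xyz": [0,0,0]},{"jaw": -0.9,"xyz": [0,0,0]}], grip_force=30)

```text
validation failed for argument at $.mo...
```

```bash
python3 - <<'E'
from h import *
to(.4796,-.0799,.1566,184.1)
t0=.243
for t in (.4,.55,.7,.85,1,1.15,1.3,1.45,1.6,1.75): print(t,(127*(np.cos(t)-np.cos(t0))).round(1),(-127*(np.sin(t)-np.sin(t0))).round(1))
E
```

```text
to [0.4796, -0.0799, 0.1566, 184.1] shift [0.5 1.2 1.5] twist 0.0 from [ 0.4802 -0.0811  0.1581] [-1.7998e+02  3.0000e-02 -1.7589e+02]
0.4 -6.3 -18.9
0.55 -15.0 -35.8
0.7 -26.1 -51.3
0.85 -39.5 -64.9
1 -54.7 -76.3
1.15 -71.4 -85.4
1.3 -89.3 -91.8
1.45 -108.0 -95.5
1.6 -127.0 -96.4
1.75 -145.9 -94.4
```

Call:
apply_moves(motion=[{"jaw": -0.8,"xyz": [-6,0,-19],"twist": 0},{"jaw": -0.8,"xyz": [-15,0,-36],"twist": 0},{"jaw": -0.8,"xyz": [-26,0,-51],"twist": 0},{"jaw": -0.8,"xyz": [-39,0,-65],"twist": 0},{"jaw": -0.8,"xyz": [-55,0,-76],"twist": 0}], grip_force=40)

```text
time: 3.78
ee_pos: [0.5351, -0.0771, 0.2341]
tcp_rot: [-180.0, -0.0, -175.9]
wrist_force: [0.1, -1.1, -3.8]
opening: 0.0194
grasp_force: 39.5
```

Call:
apply_moves(motion=[{"jaw": -0.8,"xyz": [-17,0,-9],"twist": 0},{"jaw": -0.8,"xyz": [-34,0,-15],"twist": 0},{"jaw": -0.8,"xyz": [-53,0,-19],"twist": 0},{"jaw": -0.8,"xyz": [-72,0,-20],"twist": 0},{"jaw": -0.8,"xyz": [-88,0,-18],"twist": 0}])

```text
time: 4.4
ee_pos: [0.6236, -0.0706, 0.2519]
tcp_rot: [180.0, 0.1, -175.9]
wrist_force: [0.0, 0.2, -0.1]
opening: 0.0084
grasp_force: 0.0
```

```bash
python3 - <<'E'
from h import *
o=sensors.get_obs();print(o['ee_pos'],o['opening'],o['grasp_force'],o['wrist_force'],o['q'])
t=np.arctan2(o['ee_pos'][2]+.002-.128,-((o['ee_pos'][:2]-[.6026,-.0711])@[.9974,.0715]));print('theta',t)
i,d,W=grab('scene');cv2.imwrite('pics/s2.png',cv2.resize(i[100:300,200:400,::-1],None,fx=3,fy=3))
E
```

```text
[ 0.62364512 -0.0706393   0.25189836] 0.00838219313735153 0.0 [ 0.03098802  0.17219267 -0.05334379] [-6.47001818e+00  1.61648270e+01  2.33500715e+01  9.71204935e+01
  1.81678689e-02 -1.05801897e+01]
theta 1.7362563070652597
```

View pics/s2.png

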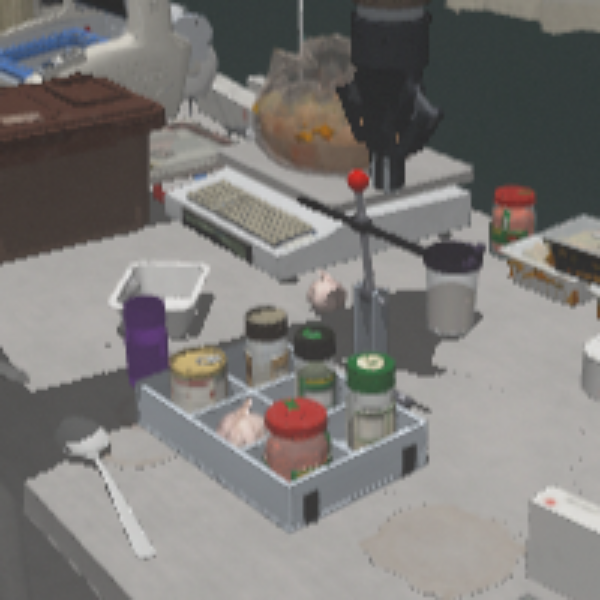

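The lever stands nearly upright, with the knob at crop (358,180), which is image (319,160). The gripper slipped off it near the top.

```bash
python3 - <<'E'
from h import *
f=np.load('scene.npz');W=f['W'];h=cv2.cvtColor(f['i'],cv2.COLOR_RGB2HSV);x,y,z=W[...,0],W[...,1],W[...,2]
red=((h[...,0]<8)|(h[...,0]>172))&(h[...,1]>120)&(z>.15)&(z<.3);red[:,:300]=0;red[:,340:]=0;Q=W[red];print(len(Q),np.median(Q,0),Q.min(0),Q.max(0))
k=np.median(Q,0);print('theta',np.arctan2(k[2]-.128,-((k[:2]-[.6026,-.0711])@[.9974,.0715])))
E
```

```text
36 [ 0.58252101 -0.08018548  0.25848669] [ 0.57398336 -0.08645128  0.24962509] [ 0.5928943  -0.06993737  0.26450938]
theta 1.4136468880330622
```

Call:
apply_moves(motion=[{"jaw": -1,"xyz": [0,0,-45],"twist": 0},{"jaw": -1,"xyz": [20,0,-50],"twist": 0},{"jaw": -1,"xyz": [60,0,-50],"twist": 0},{"jaw": -1,"xyz": [85,0,-40],"twist": 0},{"jaw": -1,"xyz": [85,0,0],"twist": 0}])

```text
time: 5.08
ee_pos: [0.5374, -0.0771, 0.2543]
tcp_rot: [-179.9, 0.4, -175.9]
wrist_force: [0.4, -0.6, 0.4]
opening: 0.0
grasp_force: 0.0
```

Call:
apply_moves(motion=[{"jaw": -1,"xyz": [0,0,0],"twist": 0},{"jaw": -1,"xyz": [-25,0,0],"twist": 0},{"jaw": -1,"xyz": [-42,0,0],"twist": 0},{"jaw": -1,"xyz": [-58,0,0],"twist": 0},{"jaw": -1,"xyz": [-68,0,0],"twist": 0}])

```text
time: 5.7
ee_pos: [0.6066, -0.0719, 0.2526]
tcp_rot: [-180.0, 0.1, -175.9]
wrist_force: [-1.4, -0.7, -0.8]
opening: 0.0003
grasp_force: 0.5
```

Call:
apply_moves(motion=[{"jaw": -1,"xyz": [0,0,0],"twist": 0},{"jaw": 0,"xyz": [40,0,-20],"twist": 0},{"jaw": 0.5,"xyz": [90,0,-60],"twist": 0},{"jaw": 0.5,"xyz": [145,0,-80],"twist": 0},{"jaw": 0.5,"xyz": [180,0,-90],"twist": 0}])

```text
time: 6.32
ee_pos: [0.4238, -0.0849, 0.3437]
tcp_rot: [-179.9, 0.2, -175.9]
wrist_force: [0.6, 0.2, 1.4]
opening: 0.064
grasp_force: 0.0
```

Call:
apply_moves(motion=[{"jaw": 0.5,"xyz": [0,0,0],"twist": 0},{"jaw": 0.5,"xyz": [0,0,0],"twist": 0}])

```text
time: 6.58
ee_pos: [0.4262, -0.0849, 0.3415]
tcp_rot: [-180.0, 0.1, -175.9]
wrist_force: [-0.3, 0.2, 0.3]
opening: 0.064
grasp_force: 0.0
```

```bash
python3 - <<'E'
from h import *
i,d,W=grab('wrist');cv2.imwrite('pics/w2.png',i[...,::-1])
print(sensors.get_obs()['opening'])
v,u=np.mgrid[:400,:640]
h=cv2.cvtColor(i,cv2.COLOR_RGB2HSV);x,y,z=W[...,0],W[...,1],W[...,2]
red=((h[...,0]<8)|(h[...,0]>172))&(h[...,1]>120)&(z>.2)&(z<.3);Q=W[red];print('knob',len(Q),np.median(Q,0) if len(Q) else 0)
for n,(a,b,c,e) in dict(green=(-.19,-.13,.49,.56),black=(-.11,-.05,.49,.56),brown=(-.03,.03,.49,.56)).items():
    mm=(y>a)&(y<b)&(x>c)&(x<e)&(z>.09)&(z<.13)
    Q=W[mm];t=np.percentile(Q[:,2],90);T=Q[Q[:,2]>t-.004];(cx,cy),r=cv2.minEnclosingCircle((T[:,:2]*1000).astype(np.float32));print(n,'top',t.round(4),len(T),T.mean(0).round(4),cx,cy,r,T.min(0).round(3),T.max(0).round(3))
to(.53,-.16,.20,184.1)
E
```

```text
0.06403800031258075
knob 0 0
green top 0.1119 717 [ 0.5282 -0.1562  0.1108] 532.4677124023438 -161.2928466796875 22.945392608642578 [ 0.511 -0.183  0.108] [ 0.555 -0.139  0.114]
black top 0.1111 885 [ 0.5263 -0.079   0.1101] 527.2819213867188 -78.93136596679688 20.129688262939453 [ 0.507 -0.098  0.107] [ 0.547 -0.06   0.113]
brown top 0.1019 837 [ 0.5204 -0.0024  0.101 ] 522.0790405273438 0.6587123274803162 21.727415084838867 [ 0.501 -0.021  0.098] [0.543 0.02  0.104]
to [0.53, -0.16, 0.2, 184.1] shift [-97.9 -82.4 141. ] twist 0.0 from [ 0.4265 -0.0849  0.341 ] [ 1.7999e+02 -1.0000e-02 -1.7588e+02]
```

View pics/w2.png

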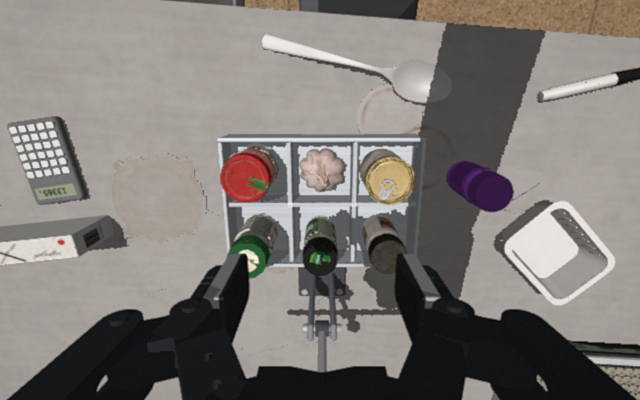

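The view is clear now: green cap at (255,250), black at (319,255), brown at (385,250), the lever leaning back at (322,340).

Call:
apply_moves(motion=[{"jaw": 0.5,"xyz": [-35,-30,30],"twist": 0},{"jaw": 0.5,"xyz": [-70,-60,70],"twist": 0},{"jaw": 0.5,"xyz": [-100,-84,115],"twist": 0},{"jaw": 0.5,"xyz": [-100,-84,160],"twist": 0},{"jaw": 0.5,"xyz": [-100,-84,175],"twist": 0}])

```text
time: 7.25
ee_pos: [0.531, -0.1611, 0.1621]
tcp_rot: [179.9, -0.4, -175.9]
wrist_force: [-1.0, -0.3, 1.1]
opening: 0.0639
grasp_force: 0.0
```

Call:
apply_moves(motion=[{"jaw": 0.5,"xyz": [0,0,0],"twist": 0}])

```text
time: 7.38
ee_pos: [0.5317, -0.1611, 0.1659]
tcp_rot: [180.0, -0.1, -175.9]
wrist_force: [0.3, -0.2, 0.7]
opening: 0.0638
grasp_force: 0.0
```

```bash
python3 - <<'E'
from h import *
to(.5325,-.1613,.084,184.1)
E
```

```text
to [0.5325, -0.1613, 0.084, 184.1] shift [-0.9 -0.3 81.9] twist 0.001 from [ 0.5317 -0.1611  0.1659] [ 1.7996e+02 -9.0000e-02 -1.7586e+02]
```

Call:
apply_moves(motion=[{"jaw": 0.5,"xyz": [-1,0,35],"twist": 0},{"jaw": 0.5,"xyz": [-1,0,65],"twist": 0},{"jaw": 0.5,"xyz": [-1,0,82],"twist": 0},{"jaw": 0.5,"xyz": [-1,0,82],"twist": 0},{"jaw": 0.2,"xyz": [-1,0,82],"twist": 0}], grip_force=40)

```text
time: 8.0
ee_pos: [0.5338, -0.1616, 0.0861]
tcp_rot: [-179.9, 0.1, -175.9]
wrist_force: [0.1, 0.1, 0.4]
opening: 0.0513
grasp_force: 0.0
```

Call:
apply_moves(motion=[{"jaw": -0.2,"xyz": [0,0,0],"twist": 0},{"jaw": -0.2,"xyz": [0,0,0],"twist": 0},{"jaw": -0.2,"xyz": [0,0,0],"twist": 0}], grip_force=40)

```text
time: 8.38
ee_pos: [0.5339, -0.1618, 0.0863]
tcp_rot: [-179.9, 0.2, -175.9]
wrist_force: [-0.6, -2.1, 6.7]
opening: 0.0447
grasp_force: 40.6
```

Call:
apply_moves(motion=[{"jaw": -0.2,"xyz": [0,0,-10],"twist": 0},{"jaw": -0.2,"xyz": [0,0,-35],"twist": 0},{"jaw": -0.2,"xyz": [5,0,-70],"twist": 0},{"jaw": -0.2,"xyz": [15,0,-105],"twist": 0},{"jaw": -0.2,"xyz": [30,0,-140],"twist": 0}], grip_force=45)

```text
time: 9.0
ee_pos: [0.5027, -0.1635, 0.226]
tcp_rot: [180.0, 0.0, -175.9]
wrist_force: [0.1, -0.4, -2.4]
opening: 0.0444
grasp_force: 46.1
```

```bash
python3 - <<'E'
from h import *
print(sensors.get_obs()['opening']);to(.50,.05,.226,229.3)
E
```

```text
0.044446959639023106
to [0.5, 0.05, 0.226, 229.3] shift [-12.7 213.1   0. ] twist -0.788 from [ 0.5027 -0.1635  0.226 ] [ 1.8000e+02  1.0000e-02 -1.7587e+02]
```

Call:
apply_moves(motion=[{"jaw": -0.2,"xyz": [-2,30,0],"twist": -0.1},{"jaw": -0.2,"xyz": [-5,75,0],"twist": -0.27},{"jaw": -0.2,"xyz": [-8,125,0],"twist": -0.44},{"jaw": -0.2,"xyz": [-10,170,0],"twist": -0.61},{"jaw": -0.2,"xyz": [-13,213,0],"twist": -0.788}])

```text
time: 9.62
ee_pos: [0.5004, 0.0513, 0.2252]
tcp_rot: [-180.0, 0.0, -130.4]
wrist_force: [0.1, -1.1, -1.1]
opening: 0.0443
grasp_force: 46.1
```

```bash
python3 - <<'E'
from h import *
to(.546,.2618,.20,229.3)
E
```

```text
to [0.546, 0.2618, 0.2, 229.3] shift [-189.8  101.7   25.2] twist 0.005 from [0.5004 0.0513 0.2252] [-1.7997e+02  3.0000e-02 -1.3039e+02]
```

Call:
apply_moves(motion=[{"jaw": -0.2,"xyz": [-45,24,0],"twist": 0.005},{"jaw": -0.2,"xyz": [-90,48,0],"twist": 0.005},{"jaw": -0.2,"xyz": [-135,72,10],"twist": 0.005},{"jaw": -0.2,"xyz": [-170,91,20],"twist": 0.005},{"jaw": -0.2,"xyz": [-190,102,30],"twist": 0.005}])

```text
time: 10.25
ee_pos: [0.5474, 0.2622, 0.1941]
tcp_rot: [180.0, -0.0, -130.9]
wrist_force: [-0.9, -0.6, -1.9]
opening: 0.0443
grasp_force: 46.2
```

Call:
apply_moves(motion=[{"jaw": -0.2,"xyz": [0,0,10],"twist": 0},{"jaw": -0.2,"xyz": [0,0,15],"twist": 0}])

```text
time: 10.5
ee_pos: [0.5472, 0.2594, 0.1788]
tcp_rot: [180.0, -0.1, -131.1]
wrist_force: [-0.9, -0.4, -1.4]
opening: 0.0438
grasp_force: 46.2
```

```bash
python3 - <<'E'
from h import *
to(.546,.2618,.086,229.3)
i,d,W=grab('wrist');cv2.imwrite('pics/w3.png',i[...,::-1]);x,y,z=W[...,0],W[...,1],W[...,2]
m=(z>.038)&(z<.05)&(y>.12)&(y<.36)&(x>.4)&(x<.65)
g=cv2.connectedComponentsWithStats(m.astype(np.uint8));i=1+np.argmax(g[2][1:,4]);P=W[g[1]==i];print('tray',rect(P),len(P))
E
```

```text
to [0.546, 0.2618, 0.086, 229.3] shift [-1.1  2.4 92.8] twist -0.006 from [0.5472 0.2594 0.1788] [ 1.7999e+02 -6.0000e-02 -1.3105e+02]
tray ((528.126220703125, 240.30963134765625), (133.42666625976562, 100.50361633300781), 49.095890045166016) 6225
```

View pics/w3.png

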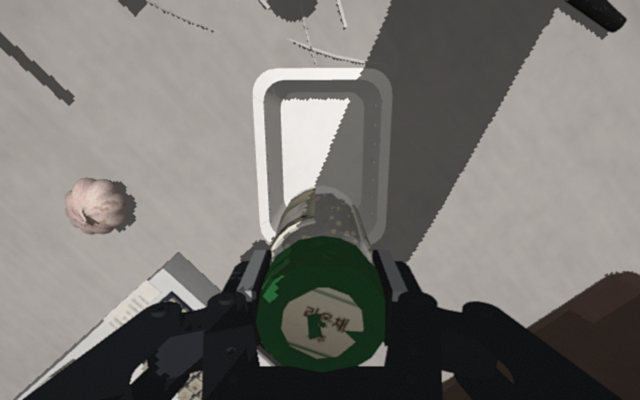

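The green jar hangs straight in the grip at (320,300), above the far end of the tray; the tray is at (322,155).

Call:
apply_moves(motion=[{"jaw": -0.2,"xyz": [-1,2,25],"twist": 0},{"jaw": -0.2,"xyz": [-1,2,50],"twist": 0},{"jaw": -0.2,"xyz": [-1,2,72],"twist": 0},{"jaw": -0.2,"xyz": [-1,2,85],"twist": 0},{"jaw": -0.2,"xyz": [-1,2,91],"twist": 0}])

```text
time: 11.18
ee_pos: [0.5466, 0.2618, 0.0882]
tcp_rot: [-180.0, -0.0, -131.1]
wrist_force: [-0.5, 0.3, -1.3]
opening: 0.0439
grasp_force: 46.2
```

Call:
apply_moves(motion=[{"jaw": -0.2,"xyz": [0,0,1],"twist": 0},{"jaw": -0.2,"xyz": [0,0,2],"twist": 0}])

```text
time: 11.42
ee_pos: [0.5469, 0.2626, 0.0871]
tcp_rot: [-180.0, 0.1, -131.0]
wrist_force: [0.1, 0.7, -1.1]
opening: 0.0438
grasp_force: 46.2
```

Force still shows the weight hanging; lower a little more.

Call:
apply_moves(motion=[{"jaw": -0.2,"xyz": [0,0,1],"twist": 0},{"jaw": -0.2,"xyz": [0,0,2],"twist": 0},{"jaw": -0.2,"xyz": [0,0,2],"twist": 0}])

```text
time: 11.8
ee_pos: [0.5466, 0.2625, 0.0845]
tcp_rot: [-180.0, 0.0, -131.0]
wrist_force: [0.3, 0.1, -0.2]
opening: 0.0443
grasp_force: 46.3
```

Call:
apply_moves(motion=[{"jaw": 0.1,"xyz": [0,0,0],"twist": 0},{"jaw": 0.4,"xyz": [0,0,0],"twist": 0},{"jaw": 0.4,"xyz": [0,0,0],"twist": 0},{"jaw": 0.4,"xyz": [0,0,0],"twist": 0}])

```text
time: 12.3
ee_pos: [0.5465, 0.2624, 0.0843]
tcp_rot: [-180.0, 0.0, -131.0]
wrist_force: [0.3, -0.6, -0.3]
opening: 0.0597
grasp_force: 0.0
```

Call:
apply_moves(motion=[{"jaw": 0.4,"xyz": [0,0,-20],"twist": 0},{"jaw": 0.4,"xyz": [0,0,-60],"twist": 0},{"jaw": 0.5,"xyz": [0,0,-110],"twist": 0},{"jaw": 0.5,"xyz": [40,-10,-130],"twist": 0},{"jaw": 0.5,"xyz": [80,-25,-140],"twist": 0}])

```text
time: 12.92
ee_pos: [0.5127, 0.1853, 0.2258]
tcp_rot: [-179.9, 0.1, -131.0]
wrist_force: [0.7, -1.2, -0.9]
opening: 0.0642
grasp_force: 0.0
```

```bash
cat >> h.py <<'E'
def check(n='wrist'):
    i,d,W=grab(n);x,y,z=W[...,0],W[...,1],W[...,2]
    m=(z>.038)&(z<.05)&(y>.12)&(y<.36)&(x>.4)&(x<.65)
    P=W[m];r=rect(P);print('tray',r,len(P))
    a=np.radians(r[2] if r[1][0]>r[1][1] else r[2]+90);Y=np.array([np.cos(a),np.sin(a)]);X=np.array([Y[1],-Y[0]])
    for nm,lo,hi in(('green',.104,.118),('brown',.094,.1035)):
        Q=W[(z>lo)&(z<hi)&(y>.17)&(y<.33)&(x>.45)&(x<.62)]
        if len(Q)>30:
            c,rr=cv2.minEnclosingCircle((Q[:,:2]*1000).astype(np.float32));dd=np.array(c)-r[0];print(nm,np.median(Q[:,2]),c,rr,'tray xy',dd@X,dd@Y,len(Q))
E
python3 - <<'E'
from h import *
check();check('top');to(.5221,.0007,.16,184.1)
E
```

```text
tray ((505.3453369140625, 214.27801513671875), (206.01904296875, 100.14002227783203), 48.70096206665039) 3932
green 0.10909436277201871 (546.8229370117188, 262.553466796875) 23.23138427734375 tray xy -0.7001766773762128 63.64291237422778 2323
brown 0.09880429250929978 (544.2513427734375, 258.646240234375) 22.33601188659668 tray xy -0.05342493357933975 59.01028584935416 310
tray ((504.0406799316406, 188.1637420654297), (39.11647415161133, 94.80516052246094), 76.5927734375) 116
to [0.5221, 0.0007, 0.16, 184.1] shift [ 131.2 -127.3   66.6] twist 0.781 from [0.5124 0.1833 0.2267] [-1.7990e+02  1.2000e-01 -1.3113e+02]
```

Call:
apply_moves(motion=[{"jaw": 0.5,"xyz": [26,-25,0],"twist": 0.16},{"jaw": 0.5,"xyz": [52,-51,10],"twist": 0.32},{"jaw": 0.5,"xyz": [80,-78,20],"twist": 0.48},{"jaw": 0.5,"xyz": [108,-105,40],"twist": 0.64},{"jaw": 0.5,"xyz": [131,-127,60],"twist": 0.78}])

```text
time: 13.65
ee_pos: [0.5229, 0.0024, 0.1635]
tcp_rot: [180.0, 0.0, -176.0]
wrist_force: [-0.1, -0.5, 0.1]
opening: 0.064
grasp_force: 0.0
```

Call:
apply_moves(motion=[{"jaw": 0.5,"xyz": [0,0,0],"twist": 0},{"jaw": 0.5,"xyz": [0,0,0],"twist": 0}])

```text
time: 13.9
ee_pos: [0.523, 0.0039, 0.1646]
tcp_rot: [180.0, 0.0, -175.6]
wrist_force: [0.0, 0.7, 0.2]
opening: 0.0645
grasp_force: 0.0
```

```bash
python3 - <<'E'
from h import *
to(.5221,.0007,.076,184.1)
i,d,W=grab('wrist');x,y,z=W[...,0],W[...,1],W[...,2]
Q=W[(z>.098)&(z<.106)&(y>-.03)&(y<.03)&(x>.49)&(x<.56)];print(cv2.minEnclosingCircle((Q[:,:2]*1000).astype(np.float32)),Q.min(0),Q.max(0))
E
```

```text
to [0.5221, 0.0007, 0.076, 184.1] shift [ 1.2 -3.2 88.6] twist 0.005 from [0.523  0.0039 0.1646] [ 1.7998e+02  2.0000e-02 -1.7562e+02]
((522.3336181640625, 0.8956577181816101), 21.699670791625977) [ 0.50088967 -0.02010825  0.09800094] [0.54348752 0.02208024 0.10344049]
```

Call:
apply_moves(motion=[{"jaw": 0.5,"xyz": [1,-3,35],"twist": 0},{"jaw": 0.5,"xyz": [1,-3,65],"twist": 0},{"jaw": 0.5,"xyz": [1,-3,86],"twist": 0},{"jaw": 0.5,"xyz": [1,-3,86],"twist": 0},{"jaw": 0.2,"xyz": [1,-3,86],"twist": 0}], grip_force=40)

```text
time: 14.58
ee_pos: [0.5226, 0.001, 0.0796]
tcp_rot: [-180.0, 0.1, -175.6]
wrist_force: [-1.1, 0.2, -0.1]
opening: 0.0518
grasp_force: 0.0
```

Call:
apply_moves(motion=[{"jaw": -0.2,"xyz": [0,0,0],"twist": 0},{"jaw": -0.2,"xyz": [0,0,0],"twist": 0},{"jaw": -0.2,"xyz": [0,0,0],"twist": 0}], grip_force=40)

```text
time: 14.95
ee_pos: [0.5228, 0.0006, 0.0799]
tcp_rot: [180.0, 0.2, -175.7]
wrist_force: [-0.4, 0.7, 6.4]
opening: 0.0418
grasp_force: 40.4
```

Call:
apply_moves(motion=[{"jaw": -0.2,"xyz": [0,0,-10],"twist": 0},{"jaw": -0.2,"xyz": [0,0,-35],"twist": 0},{"jaw": -0.2,"xyz": [5,0,-75],"twist": 0},{"jaw": -0.2,"xyz": [10,0,-115],"twist": 0},{"jaw": -0.2,"xyz": [20,0,-150],"twist": 0}], grip_force=45)

```text
time: 15.58
ee_pos: [0.5019, -0.0012, 0.2303]
tcp_rot: [-180.0, 0.0, -175.7]
wrist_force: [-0.3, -0.5, -1.5]
opening: 0.0419
grasp_force: 45.8
```

```bash
python3 - <<'E'
from h import *
print(sensors.get_obs()['opening']);to(.5107,.2205,.22,229.3)
E
```

```text
0.04192105581459607
to [0.5107, 0.2205, 0.22, 229.3] shift [-25.4 220.4  10.3] twist -0.786 from [ 0.5019 -0.0012  0.2303] [-1.7999e+02  5.0000e-02 -1.7571e+02]
```

Call:
apply_moves(motion=[{"jaw": -0.2,"xyz": [-3,35,0],"twist": -0.13},{"jaw": -0.2,"xyz": [-8,80,0],"twist": -0.3},{"jaw": -0.2,"xyz": [-15,130,0],"twist": -0.47},{"jaw": -0.2,"xyz": [-20,180,0],"twist": -0.64},{"jaw": -0.2,"xyz": [-25,220,0],"twist": -0.786}])

```text
time: 16.2
ee_pos: [0.5102, 0.222, 0.2288]
tcp_rot: [-180.0, 0.0, -130.3]
wrist_force: [0.9, 0.2, -1.7]
opening: 0.042
grasp_force: 45.9
```

Call:
apply_moves(motion=[{"jaw": -0.2,"xyz": [0,0,0],"twist": 0},{"jaw": -0.2,"xyz": [0,0,0],"twist": 0}])

```text
time: 16.45
ee_pos: [0.5104, 0.2199, 0.2285]
tcp_rot: [-180.0, -0.0, -130.7]
wrist_force: [0.6, -0.4, -1.8]
opening: 0.0416
grasp_force: 46.0
```

```bash
python3 - <<'E'
from h import *
to(.5107,.2205,.079,229.3)
i,d,W=grab('wrist');cv2.imwrite('pics/w4.png',i[...,::-1])
E
```

```text
to [0.5107, 0.2205, 0.079, 229.3] shift [ -0.7   0.2 149.5] twist -0.0 from [0.5104 0.2199 0.2285] [-1.7999e+02 -2.0000e-02 -1.3073e+02]
```

View pics/w4.png

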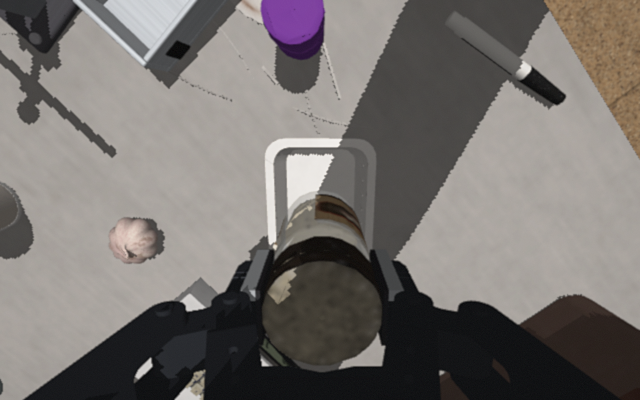

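The brown jar is held straight at (322,300), with the tray's near half free ahead of it at (320,170).

Call:
apply_moves(motion=[{"jaw": -0.2,"xyz": [0,0,30],"twist": 0},{"jaw": -0.2,"xyz": [0,0,65],"twist": 0},{"jaw": -0.2,"xyz": [0,0,100],"twist": 0},{"jaw": -0.2,"xyz": [0,0,125],"twist": 0},{"jaw": -0.2,"xyz": [0,0,140],"twist": 0}])

```text
time: 17.12
ee_pos: [0.5103, 0.2189, 0.0873]
tcp_rot: [180.0, -0.1, -130.8]
wrist_force: [0.4, 0.3, -1.0]
opening: 0.0422
grasp_force: 46.0
```

Call:
apply_moves(motion=[{"jaw": -0.2,"xyz": [0,0,5],"twist": 0},{"jaw": -0.2,"xyz": [0,0,8],"twist": 0},{"jaw": -0.2,"xyz": [0,0,9],"twist": 0},{"jaw": -0.2,"xyz": [0,0,9],"twist": 0}])

```text
time: 17.62
ee_pos: [0.5108, 0.2203, 0.0799]
tcp_rot: [-180.0, 0.0, -130.7]
wrist_force: [-0.2, 0.7, -1.9]
opening: 0.042
grasp_force: 46.0
```

Call:
apply_moves(motion=[{"jaw": -0.2,"xyz": [0,0,1],"twist": 0},{"jaw": -0.2,"xyz": [0,0,2],"twist": 0},{"jaw": -0.2,"xyz": [0,0,2],"twist": 0}])

```text
time: 18.0
ee_pos: [0.5107, 0.2203, 0.078]
tcp_rot: [-180.0, 0.1, -130.7]
wrist_force: [-1.8, -0.6, 5.1]
opening: 0.0417
grasp_force: 46.4
```

Call:
apply_moves(motion=[{"jaw": 0.1,"xyz": [0,0,0],"twist": 0},{"jaw": 0.4,"xyz": [0,0,0],"twist": 0},{"jaw": 0.4,"xyz": [0,0,0],"twist": 0},{"jaw": 0.4,"xyz": [0,0,0],"twist": 0}])

```text
time: 18.5
ee_pos: [0.5104, 0.2201, 0.0772]
tcp_rot: [180.0, -0.0, -130.7]
wrist_force: [-0.3, 1.2, -0.5]
opening: 0.0599
grasp_force: 0.0
```

Call:
apply_moves(motion=[{"jaw": 0.4,"xyz": [0,0,-20],"twist": 0},{"jaw": 0.4,"xyz": [0,0,-60],"twist": 0},{"jaw": 0.4,"xyz": [0,0,-110],"twist": 0},{"jaw": 0.4,"xyz": [40,0,-150],"twist": 0},{"jaw": 0.4,"xyz": [80,0,-190],"twist": 0}])

```text
time: 19.12
ee_pos: [0.4576, 0.1589, 0.2684]
tcp_rot: [180.0, -0.0, -130.6]
wrist_force: [0.5, 0.4, -0.5]
opening: 0.0596
grasp_force: 0.0
```

Call:
apply_moves(motion=[{"jaw": 0.4,"xyz": [15,-5,-20],"twist": 0.12},{"jaw": 0.4,"xyz": [40,-20,-40],"twist": 0.28},{"jaw": 0.4,"xyz": [70,-40,-50],"twist": 0.45},{"jaw": 0.4,"xyz": [95,-60,-60],"twist": 0.62},{"jaw": 0.2,"xyz": [110,-70,-60],"twist": 0.785}])

```text
time: 19.75
ee_pos: [0.4398, 0.0291, 0.3282]
tcp_rot: [-180.0, 0.1, -176.0]
wrist_force: [1.2, -0.8, -0.1]
opening: 0.0513
grasp_force: 0.0
```

Call:
apply_moves(motion=[{"jaw": 0.2,"xyz": [0,0,0],"twist": 0},{"jaw": 0.2,"xyz": [0,0,0],"twist": 0}])

```text
time: 20.0
ee_pos: [0.4398, 0.0308, 0.3272]
tcp_rot: [180.0, -0.0, -175.5]
wrist_force: [-0.1, -0.1, 0.2]
opening: 0.0515
grasp_force: 0.0
```

```bash
python3 - <<'E'
from h import *
check()
i,d,W=grab('wrist');cv2.imwrite('pics/w5.png',i[...,::-1])
print(sensors.get_obs()['q']);to(.555,-.075,.25,184.1)
f,d,W=grab('scene');h=cv2.cvtColor(f,cv2.COLOR_RGB2HSV);z=W[...,2]
red=((h[...,0]<8)|(h[...,0]>172))&(h[...,1]>120)&(z>.2)&(z<.3)&(abs(W[...,1]+.075)<.04)&(abs(W[...,0]-.61)<.06);Q=W[red];k=np.median(Q,0);print('knob',len(Q),k,Q.min(0),Q.max(0),'theta',np.arctan2(k[2]-.128,-((k[:2]-[.6026,-.0711])@[.9974,.0715])))
E
```

```text
tray ((528.5927734375, 240.86978149414062), (136.19296264648438, 99.99519348144531), 49.063411712646484) 2243
green 0.10901448458653737 (545.87060546875, 262.7305603027344) 23.54762840270996 tray xy -1.2714102806841883 27.835241075236272 1239
brown 0.09896295596536699 (523.0000610351562, 238.64306640625) 43.5704345703125 tray xy -2.765936113222962 -5.346614771566996 1374
[ 4.03739967e+00 -7.24247558e+00  7.00224758e+00  1.04264118e+02
  5.76502246e-03 -4.80579629e-01]
to [0.555, -0.075, 0.25, 184.1] shift [-106.5 -114.8   77. ] twist 0.007 from [0.4398 0.0311 0.3271] [ 1.7999e+02 -2.0000e-02 -1.7548e+02]
knob 33 [ 0.62685022 -0.07536757  0.25693425] [ 0.61976316 -0.08342538  0.24987554] [ 0.63679627 -0.06481142  0.26315894] theta 1.7539470662520407
```

View pics/w5.png

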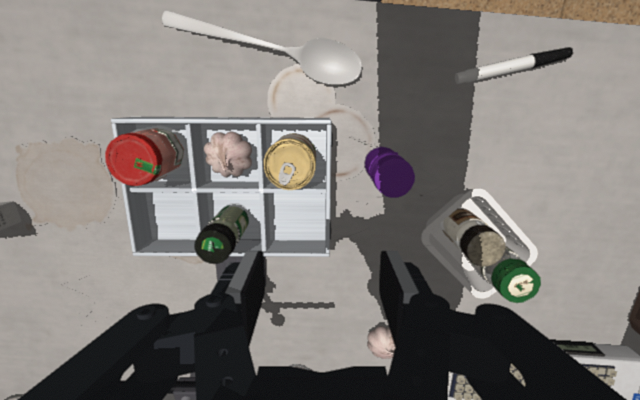

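Both jars stand in the tray: green cap at (515,283), brown at (475,240). The rack's remaining items are undisturbed and the lever is at about 1.78 rad. Next I'll grip the knob and swing it down.

Call:
apply_moves(motion=[{"jaw": 0.2,"xyz": [-35,-20,10],"twist": 0.007},{"jaw": 0.2,"xyz": [-75,-50,15],"twist": 0.007},{"jaw": 0.2,"xyz": [-115,-75,15],"twist": 0.007},{"jaw": 0.2,"xyz": [-150,-100,15],"twist": 0.007},{"jaw": 0.2,"xyz": [-182,-114,17],"twist": 0.007}])

```text
time: 20.78
ee_pos: [0.6313, -0.0699, 0.3096]
tcp_rot: [180.0, -0.0, -176.0]
wrist_force: [0.7, 0.7, 0.4]
opening: 0.0514
grasp_force: 0.0
```

Call:
apply_moves(motion=[{"jaw": 0.2,"xyz": [0,0,0],"twist": 0},{"jaw": 0.2,"xyz": [0,0,0],"twist": 0}])

```text
time: 21.02
ee_pos: [0.6297, -0.0688, 0.31]
tcp_rot: [180.0, -0.0, -176.0]
wrist_force: [-0.0, -0.3, 1.4]
opening: 0.0516
grasp_force: 0.0
```

```bash
python3 - <<'E'
from h import *
to(.630,-.0693,.244,184.1)
E
```

```text
to [0.63, -0.0693, 0.244, 184.1] shift [-0.4 -0.6 66. ] twist -0.001 from [ 0.6297 -0.0688  0.31  ] [ 1.7999e+02 -4.0000e-02 -1.7598e+02]
```

Call:
apply_moves(motion=[{"jaw": 0.2,"xyz": [0,-0.5,30],"twist": 0},{"jaw": 0.2,"xyz": [0,-0.5,55],"twist": 0},{"jaw": 0.2,"xyz": [0,-0.5,66],"twist": 0},{"jaw": -0.4,"xyz": [0,-0.5,66],"twist": 0},{"jaw": -0.7,"xyz": [0,-0.5,66],"twist": 0}], grip_force=40)

```text
time: 21.65
ee_pos: [0.63, -0.0701, 0.2459]
tcp_rot: [-179.9, 0.1, -176.0]
wrist_force: [-0.6, -0.0, -0.8]
opening: 0.0196
grasp_force: 39.0
```

Call:
apply_moves(motion=[{"jaw": -0.8,"xyz": [0,0,0],"twist": 0},{"jaw": -0.8,"xyz": [0,0,0],"twist": 0},{"jaw": -0.8,"xyz": [0,0,0],"twist": 0}])

```text
time: 22.02
ee_pos: [0.6304, -0.07, 0.2457]
tcp_rot: [-180.0, 0.1, -176.1]
wrist_force: [0.4, -0.1, 6.0]
opening: 0.0194
grasp_force: 39.1
```

```bash
python3 - <<'E'
from h import *
to(.630,-.0693,.244,184.1);print(sensors.get_obs()['opening'])
t0=1.78
for t in (1.6,1.4,1.2,1,.8,.6,.4,.2,.05,0): print(t,(127*(np.cos(t)-np.cos(t0))).round(1),(-127*(np.sin(t)-np.sin(t0))).round(1))
E
```

```text
to [0.63, -0.0693, 0.244, 184.1] shift [0.4 0.8 1.7] twist -0.003 from [ 0.6304 -0.07    0.2457] [-1.7997e+02  1.5000e-01 -1.7605e+02]
0.01936193668393154
1.6 22.7 -2.7
1.4 48.0 -0.9
1.2 72.4 5.9
1 95.0 17.4
0.8 114.9 33.1
0.6 131.2 52.5
0.4 143.4 74.8
0.2 150.8 99.0
0.05 153.2 117.9
0 153.4 124.2
```

Call:
apply_moves(motion=[{"jaw": -0.8,"xyz": [22,0,-3],"twist": 0},{"jaw": -0.8,"xyz": [48,0,-1],"twist": 0},{"jaw": -0.8,"xyz": [72,0,6],"twist": 0},{"jaw": -0.8,"xyz": [95,0,17],"twist": 0},{"jaw": -0.8,"xyz": [115,0,33],"twist": 0}])

```text
time: 22.65
ee_pos: [0.5152, -0.0784, 0.2121]
tcp_rot: [-179.9, 0.2, -176.1]
wrist_force: [4.7, -4.0, -0.8]
opening: 0.0194
grasp_force: 39.9
```

Call:
apply_moves(motion=[{"jaw": -0.8,"xyz": [16,0,20],"twist": 0},{"jaw": -0.8,"xyz": [29,0,42],"twist": 0},{"jaw": -0.8,"xyz": [36,0,66],"twist": 0},{"jaw": -0.8,"xyz": [38,0,85],"twist": 0},{"jaw": -0.8,"xyz": [38,0,92],"twist": 0}])

```text
time: 23.28
ee_pos: [0.4773, -0.0812, 0.1189]
tcp_rot: [-179.9, 0.0, -176.1]
wrist_force: [-0.6, -6.0, 1.8]
opening: 0.0197
grasp_force: 40.7
```

```bash
python3 - <<'E'
from h import *
f,d,W=grab('scene');h=cv2.cvtColor(f,cv2.COLOR_RGB2HSV);z=W[...,2]
to(.4762,-.0801,.12,184.1)
red=((h[...,0]<8)|(h[...,0]>172))&(h[...,1]>120)&(z>.105)&(z<.3)&(abs(W[...,1]+.075)<.06)&(W[...,0]>.43)&(W[...,0]<.66);Q=W[red];print('knob',len(Q),Q.mean(0) if len(Q) else 0)
cv2.imwrite('pics/s3.png',cv2.resize(f[130:290,210:370,::-1],None,fx=3.7,fy=3.7))
E
```

```text
to [0.4762, -0.0801, 0.12, 184.1] shift [ 1.   1.2 -1.2] twist -0.003 from [ 0.4773 -0.0812  0.1188] [-179.91    0.   -176.09]
knob 9 [ 0.46981698 -0.08232962  0.13233929]
```

View pics/s3.png

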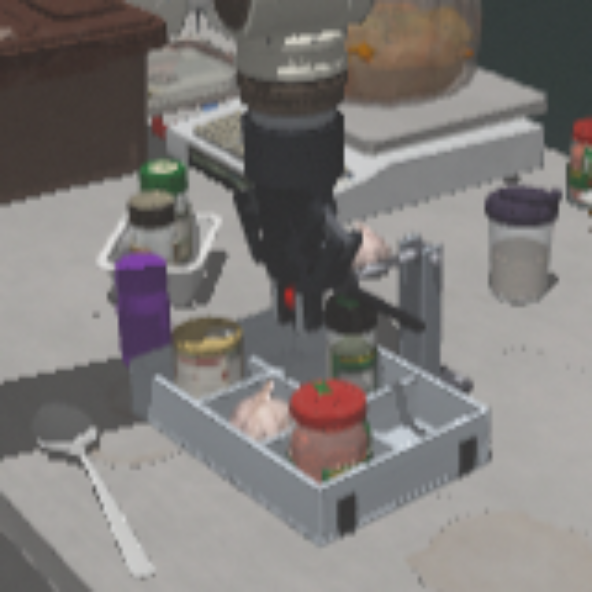

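The lever is down level, with the knob at crop (290,297) still in the fingers. I'll press slightly further, release, rise and check.

Call:
apply_moves(motion=[{"jaw": -0.8,"xyz": [0,0,3],"twist": 0},{"jaw": -0.8,"xyz": [0,0,3],"twist": 0},{"jaw": -0.2,"xyz": [0,0,3],"twist": 0},{"jaw": 0.2,"xyz": [0,1,3],"twist": 0},{"jaw": 0.2,"xyz": [0,1,3],"twist": 0}])

```text
time: 23.95
ee_pos: [0.4772, -0.0793, 0.1161]
tcp_rot: [180.0, -0.0, -176.0]
wrist_force: [-0.4, -0.1, -0.0]
opening: 0.051
grasp_force: 0.0
```

Call:
apply_moves(motion=[{"jaw": 0.2,"xyz": [0,1,0],"twist": 0},{"jaw": 0.2,"xyz": [0,1,-40],"twist": 0},{"jaw": 0.2,"xyz": [5,1,-90],"twist": 0},{"jaw": 0.2,"xyz": [25,0,-140],"twist": 0},{"jaw": 0.2,"xyz": [60,0,-190],"twist": 0}])

```text
time: 24.58
ee_pos: [0.4169, -0.0835, 0.3074]
tcp_rot: [180.0, -0.0, -176.0]
wrist_force: [0.9, -0.1, -0.5]
opening: 0.0514
grasp_force: 0.0
```

Call:
apply_moves(motion=[{"jaw": 0.2,"xyz": [0,0,-20],"twist": 0},{"jaw": 0.2,"xyz": [0,0,-20],"twist": 0},{"jaw": 0.2,"xyz": [0,0,-20],"twist": 0}])

```text
time: 24.95
ee_pos: [0.4174, -0.0836, 0.3249]
tcp_rot: [180.0, -0.1, -176.0]
wrist_force: [-0.9, 0.3, -0.6]
opening: 0.0515
grasp_force: 0.0
```

```bash
python3 - <<'E'
from h import *
check();f=np.load('wrist.npz');W=f['W'];h=cv2.cvtColor(f['i'],cv2.COLOR_RGB2HSV);z=W[...,2];x=W[...,0];y=W[...,1]
Q=W[((h[...,0]<8)|(h[...,0]>172))&(h[...,1]>120)&(z>.11)&(z<.2)]
A=np.c_[2*Q,np.ones(len(Q))];s=np.linalg.lstsq(A,(Q**2).sum(1),rcond=None)[0];print('knob',s[:3].round(4),np.sqrt(s[3]+(s[:3]**2).sum()),'theta',np.arcsin((s[2]-.128)/.127))
Q=W[(y>-.11)&(y<-.05)&(x>.49)&(x<.56)&(z>.1)&(z<.115)];print('black',np.median(Q,0));print(sensors.get_obs()['wrist_force'],sensors.get_obs()['ee_pos'])
E
```

```text
tray ((528.3822631835938, 240.47244262695312), (136.61935424804688, 100.17183685302734), 49.16901779174805) 2339
green 0.10897812337493623 (547.15869140625, 262.4462585449219) 24.062047958374023 tray xy -0.16010975920493564 28.902892721358295 1214
brown 0.09894399019429491 (528.5442504882812, 230.10122680664062) 42.338382720947266 tray xy 6.903576789743535 -7.741381335814336 1460
knob [ 0.476  -0.0803  0.129 ] 0.010365068726962719 theta 0.007862425092903995
black [ 0.51649602 -0.08572164  0.10960292]
[-0.18430635  0.37731384 -1.29881341] [ 0.41734526 -0.08348966  0.32471545]
```

Lever angle is about 0.01 rad, both jars are in the tray and nothing else has moved. Handing in.

```bash
python3 -c "
from workcell import bot
print(bot.job_done())"
```

```text
the job is handed in; nothing more can be done
None
```

The job is handed in with no verdict shown yet: at my last check the green and brown jars stood upright in the tray, the lever was fully down (about 0.01 rad) over the far row, and everything else looked in place.

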